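Unlatch the water filter cartridge and lay it round the other way to backflush

ROBOT

A 6-joint arm with a two-finger parallel gripper is mounted at the origin on the work surface. World frame = base frame: x ahead of the robot, y to its left, z up, the work surface at z = 0. Lengths are in m, angles in rad, forces in N, time in s.
With the tool pointing down it reaches from about 0.325 to 0.875 m from the base axis. Payload 4.4 kg.
Tool frame: the origin (TCP) lies midway between the tips of the shut fingers; the grasp point (between the pads) lies 19 mm behind it; z points along the fingers, x is the direction in which the jaws open and shut, and the axes are right-handed (so a half turn about z gives the same grasp; the last joint's range is limited). The gripper opens to 85 mm and grips with 20 to 120 N. Pads are 22 mm wide; open, the fingers measure 114 mm over their backs; the gripper's body (76 mm by 85 mm) begins 54 mm behind the grasp point. The pads swing forward as they close: fully open they stand 13 mm farther back than shut.
Start: joints at [-1.435, 0.207, 1.542, -0, 1.393, -0.15], TCP at [0.163, -0.552, 0.231] pointing down, gripper open.
Joint ranges: [-2.73, 2.73], [-0.86, 2.22], [0.23, 2.46], [-1.11, 4.25], [0.08, 2.63], [-2.82, 2.82]. Speed limits (rad/s): [2.79, 2.79, 3.14, 3.14, 3.14, 3.14].

INTERFACE

Orientations are given as a unit quaternion [w, x, y, z].
In Python, from workcell import sensors, cams, ticket, spotter gives the robot as it stands.
- The arm moves only by the shell command python3 -m creep 'ROWS' [OPENING]. ROWS is JSON, a list that holds one entry, the list of rows, each a list of 6 numbers: the shift along the tool's x, y, z in cm, then the turn, a rotation vector about the tool's x, y, z in rad. A call has 1 to 12 rows; each row is the pose to reach, as a shift and turn from the pose commanded when the call began, along the tool's axes at that moment; what a row does not reach only later rows make up. A row lasts 1/8 s, in which the tool goes at most 62.5 mm and 10.7 degrees, less where a joint would pass 70% of its speed; a pose out of reach is approached as far as the arm can. A call with a gripper value outside its range is refused whole. OPENING is the finger opening in cm, from 0 to 8.54, set as the call begins (- or left out, the last holds). The fingers move at their own pace and stop on an object; the grip force is fixed at half the most. Time passes only in rows, so rows that repeat a pose let the fingers close. It gives the time, the measured TCP pose, the force and the opening at its end, in the units of the state.
- sensors.observe(): the state, without advancing time (a new reading comes with each control period).
- cams.grab_frame(name): name is "side" or "top" or "wrist"; returns a dict with "color" (480x640x3 uint8, red, green, blue), "intrinsics" (3x3 intrinsics, pixels), "eye" and "attitude" of the camera in the world; the wrist camera has in their place "mount" (4x4, takes a point from camera to tool coordinates, whose origin is the TCP and whose axes are the tool frame's). Camera axes: x right, y up, looking along -z (the intrinsics and any distortion apply to the point x, -y, -z); pixel columns grow to the right and rows downward; lengths in m; the calibration is good to about 2 mm. A picture is of the moment at which its call begins: read the wrist's pose just before it. There is no depth.
- ticket.sign_off(): hands the job in, once; it reports no verdict.
Trained networks look in a picture, given as the dict that the camera call returned (one of the last four; its "shot" number tells which), for a name from the list of things; names that differ only in an ending like _2 or _b are one class to them, and where a whole thing is asked for, a point or a joint stands for the part that bears it (a point fixed in the world has none). Each returns a list of dicts, best first, with "conf" (0 to 1); they miss things now and then, are a little off and sometimes report something else, mostly with a low value. They report only what shows in the picture. A call takes as long as a camera call. They do not tell look-alikes from the thing itself.
- spotter.regions_of(picture, name): "mask" (480x640 bool, what is visible of it) and "at" ([column, row] in pixels, amid what is visible of it).
- spotter.landmark_of(picture, name): "at" ([column, row] in pixels: a listed point, or the origin of a listed thing).
The state is a dict: "t": time; "joints": joint angles; "dq": joint speeds; "joint_torque": joint torques, N m; "ee_pos": TCP position; "tool_rot": TCP orientation; "ft_force": force on the tool from outside, world axes, zero at the start; "wrist_torque": the same for the moment, N m; "finger_gap": finger opening in m.
Only numpy, scipy, OpenCV 4.12 (cv2) and the standard library are available. Lean on these libraries where they do the work, as an engineer would, in place of code of your own. Each camera call takes 0.05 s, during which the arm holds its last target.

TASK

Free the filter cartridge from its dock: only one of the two orange pads works the hidden spring latch beneath it, so feel which one gives and press that until the cartridge pops up by itself. Lift the cartridge out by its blue end, set it down flat on the red trivet and let go, then take it again by its white end and lay it flat and fully home in the green backflush cradle, blue end inside the walled half. Set it down gently, never letting it fall, and leave the tumbler, the mortar and the sieve where they stand.

Things in the scene. Friction and masses are not known exactly. Their poses are not given: they have to be found in the camera images.
- cart_center (a point): Centre (half-way up) of the filter cartridge, a loose plastic block 160 long (its x), 54 wide (y), 40 high (z), about 250 g, flat top, no handle. Its +x end is white; the last 38 mm at -x are blue. Grip it across its width from above. It cannot be lifted out until the latch is pressed; then it springs up 14 mm and stays up, free to be lifted straight up.
- blue_end (a point): Middle of the cartridge's blue end face, 80 mm from its centre along its own -x.
- dock_seat (a point): Fixed point of the dock: where the cartridge's centre is when latched (to 2 mm), 65 mm above the bench. Same axes as the latched cartridge (x to the dock's walled half, z up).
- dock: Fixed white dock, origin on the bench under dock_seat, same axes. Its +x half (x -10 to +90 mm) has walls 83 mm high close around the cartridge's white half, so fingers fit beside the cartridge only at its blue half (x -80 to -10 mm); below that half the dock is 58 mm wide, down to a foot plate 10 mm thick, 96 mm wide.
- pad_left (a point): Centre of the top of an orange press pad (34 x 24 mm, top 52 mm above the bench) sticking out beyond the cartridge's blue end, at x -125, y +18 mm of the dock. Of the two pads one is the live latch paddle, the other a rigid dead foot of the same look; only pressing tells which.
- pad_right (a point): The other orange press pad, same size and height, at x -125, y -18 mm of the dock. Whichever pad is live gives way downwards from about 3 N, frees the cartridge after 7 to 10 mm with 5 to 9 N (also dragging a finger some N outwards, away from the dock), stops at 13 mm and springs back; the dead one does not move.
- trivet_top (a point): Centre of the top of the fixed square red hard silicone trivet, 120 x 120 mm, 10 mm thick, its top 10 mm above the bench.
- cradle_seat (a point): Fixed point of the green backflush cradle: where the cartridge's centre must come to lie, 55 mm above the bench (flat support at 35 mm). Same axes as the cradle. The blue end belongs in the walled +x half, so the cartridge's own x axis then points to the cradle's -x.
- cradle: Fixed green cradle, origin on the bench under cradle_seat. Its +x half (x -10 to +94 mm) has walls to 69 mm above the bench, open above, 62 mm apart (4 mm free each side), end wall inside at x +86 mm. Beside the other half (x -83 to -10 mm) is room for fingers: the support there is 46 mm wide, on a foot plate 10 mm thick, 100 mm wide.
- tumbler: Stainless steel tumbler standing on the bench, 72 mm across, 115 mm tall, origin at the centre of its underside. Leave alone.
- mortar: White ceramic mortar with its pestle in it, 128 mm across, 75 mm tall (pestle to 126 mm), origin at the centre of its underside. Leave alone.
- sieve: Blue plastic sieve, 124 mm across, 40 mm tall, with a handle to +x reaching 160 mm from its middle; origin at the centre of its underside. Leave alone.
Not all that is in view belongs to the job. What is shaped like the part that bears cart_center but black or purple is not meant.

How it is judged:
By the outcome, as a careful person would: the job done as asked, in the order asked, and still so for the second after the job is handed in, with the robot touching nothing.
It also fails if it takes over 64 s, if anything falls off the work surface, if the arm or the gripper's body presses on something with over 40 N, if the wrist force passes 120 N, or if a joint passes its speed limit or range.

## Working session

There is one attempt and no reset: what is moved stays moved. The work goes in short steps, Python scripts to look and compute and a shell command to move; the robot and the scene stay as the last step left them, time stands still between calls to the robot, and variables do not carry over. Pictures are saved under pics/ and viewed, and the job is handed in when it is done.

```bash
ls; mkdir -p pics
cat > h.py <<'E'
import numpy as np, cv2
from scipy.spatial.transform import Rotation as R
from workcell import sensors, cams, ticket, spotter
def rot(q): q=np.array(q,float); return R.from_quat([q[1],q[2],q[3],q[0]]).as_matrix()
def att(a):
    a=np.array(a,float)
    return a if a.shape==(3,3) else rot(a)
def campose(p, st=None):
    if 'mount' in p:
        M=np.array(p['mount']); Rt=rot(st['tool_rot']); return np.array(st['ee_pos'])+Rt@M[:3,3], Rt@M[:3,:3]
    return np.array(p['eye']), att(p['attitude'])
def ray(p,uv,st=None):
    e,A=campose(p,st); K=np.array(p['intrinsics']); d=np.linalg.inv(K)@[uv[0],uv[1],1]
    return e, A@np.array([d[0],-d[1],-d[2]])
def atz(p,uv,z,st=None):
    e,d=ray(p,uv,st); return e+d*(z-e[2])/d[2]
def proj(p,X,st=None):
    e,A=campose(p,st); c=A.T@(np.array(X)-e); K=np.array(p['intrinsics']); v=K@[c[0],-c[1],-c[2]]; return v[:2]/v[2]
def save(p,n): cv2.imwrite('pics/'+n,p['color'][:,:,::-1])
E
python3 - <<'E'
from h import *
s=sensors.observe(); print({k:np.round(v,3).tolist() for k,v in s.items()})
for n in ['side','top','wrist']:
    p=cams.grab_frame(n); save(p,n+'0.png'); print(n,[ (k,np.array(v).round(3).tolist()) for k,v in p.items() if k!='color'])
    np.savez
    if n!='wrist':
      for t in ['cart_center','blue_end','dock_seat','pad_left','pad_right','trivet_top','cradle_seat','tumbler','mortar','sieve']:
        print(t,[(np.round(d['at'],1).tolist(),round(d['conf'],2)) for d in spotter.landmark_of(p,t)])
print(sensors.observe()['t'])
E
```

```text
pics
{'t': 0.0, 'joints': [-1.435, 0.207, 1.543, -0.0, 1.393, -0.15], 'dq': [-0.0, -0.001, -0.001, -0.001, 0.0, 0.0], 'joint_torque': [0.001, -38.304, -29.159, -0.0, 0.011, 0.0], 'ee_pos': [0.163, -0.551, 0.23], 'tool_rot': [-0.001, 0.801, -0.599, -0.001], 'ft_force': [-0.805, -0.797, -0.373], 'wrist_torque': [-0.002, 0.034, -0.018], 'finger_gap': 0.086}
side [('intrinsics', [[525.323, 0.0, 322.242], [0.0, 525.323, 245.001], [0.0, 0.0, 1.0]]), ('eye', [0.055, 1.202, 0.805]), ('attitude', [-0.17, -0.092, 0.479, 0.856]), ('shot', 1)]
cart_center [([322.5, 385.4], 0.88), ([385.4, 319.2], 0.69), ([306.4, 293.9], 0.56)]
blue_end [([374.5, 338.2], 0.94), ([365.3, 383.2], 0.74), ([315.1, 276.2], 0.61)]
dock_seat [([306.6, 292.4], 0.57), ([303.2, 194.7], 0.3)]
pad_left []
pad_right [([335.7, 243.4], 0.68), ([259.1, 228.1], 0.57)]
trivet_top [([338.0, 241.3], 0.6)]
cradle_seat [([365.4, 193.9], 0.78)]
tumbler [([256.2, 257.2], 0.92)]
mortar [([259.4, 223.6], 0.71), ([339.0, 243.7], 0.52)]
sieve [([299.0, 200.0], 0.92)]
top [('intrinsics', [[509.517, 0.0, 317.284], [0.0, 509.517, 238.683], [0.
[... 246 characters left out ...]
5), ([264.6, 251.9], 0.72), ([359.2, 240.6], 0.35), ([309.7, 174.1], 0.24)]
dock_seat [([236.5, 254.3], 0.63)]
pad_left [([281.4, 259.0], 0.65)]
pad_right [([285.8, 243.2], 0.84), ([262.8, 252.7], 0.54), ([236.2, 252.5], 0.53), ([360.2, 241.0], 0.2)]
trivet_top [([360.9, 236.9], 0.9), ([462.5, 240.6], 0.58)]
cradle_seat [([462.6, 243.3], 0.85)]
tumbler [([306.1, 169.4], 0.79), ([442.2, 163.9], 0.24)]
mortar [([362.5, 148.8], 0.79)]
sieve [([444.6, 165.3], 0.88)]
wrist [('intrinsics', [[336.212, 0.0, 317.364], [0.0, 336.212, 237.262], [0.0, 0.0, 1.0]]), ('mount', [[1.0, 0.0, -0.001, 0.001], [-0.0, -0.95, -0.313, -0.08], [-0.001, 0.313, -0.95, -0.142], [0.0, 0.0, 0.0, 1.0]]), ('shot', 3)]
1.15
```

View pics/top0.png

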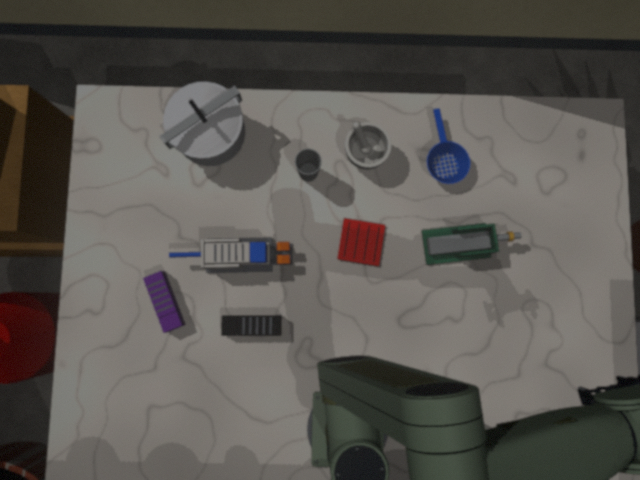

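View pics/side0.png

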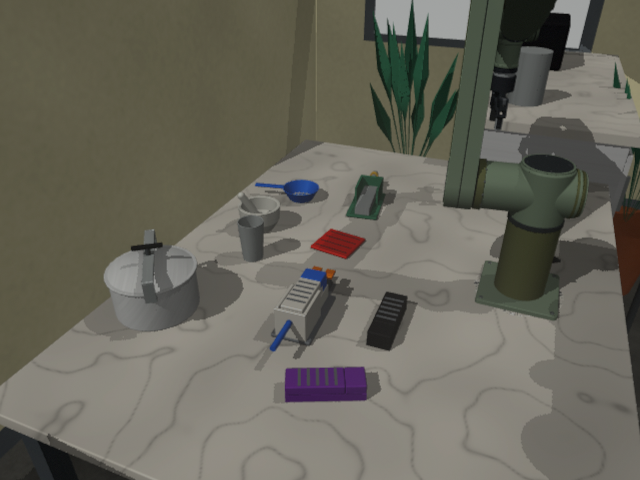

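Candidates for the cartridge in the top view are purple (165,301), black (250,325) and white with a blue end (237,253) in the white dock. I choose the white/blue one and will check it in a close crop.

Run:
```python
from h import *
p=cams.grab_frame('top'); im=p['color'][:,:,::-1]
a=cv2.resize(im[225:285,160:310],(800,320),interpolation=cv2.INTER_CUBIC)
b=cv2.resize(im[215:275,400:530],(800,369),interpolation=cv2.INTER_CUBIC)[:270]
cv2.imwrite('pics/c1.png',np.vstack([a,b]))
for n,uv,z in [('cart',(239.6,251.7),.085),('cart2',(236.5,254.3),.085),('blue',(264.6,251.9),.085),('padL',(281.4,259),.052),('padR',(285.8,243.2),.052),('triv',(360.9,236.9),.01),('cradle',(462.6,243.3),.05),('tumb',(306,169),0),('mort',(362,149),0)]:
    print(n,atz(p,uv,z).round(3))
# color centroids
hsv=cv2.cvtColor(im,cv2.COLOR_BGR2HSV)
def cc(lo,hi,box,z):
    m=cv2.inRange(hsv,lo,hi); M=np.zeros_like(m); x0,y0,x1,y1=box; M[y0:y1,x0:x1]=m[y0:y1,x0:x1]
    pts=cv2.findNonZero(M).reshape(-1,2).astype(np.float32)
    r=cv2.minAreaRect(pts); print(len(pts),r,atz(p,r[0],z).round(4)); 
    for q in cv2.boxPoints(r): print('   ',q,atz(p,q,z).round(4))
print('red');cc((0,120,60),(8,255,255),(330,210,400,275),.01)
print('orange');cc((8,120,60),(20,255,255),(270,235,300,270),.052)
print('blue');cc((100,120,40),(130,255,255),(240,235,275,270),.085)
print('green');cc((60,80,20),(95,255,255),(410,215,510,275),.06)
```

```text
cart [0.464 0.296 0.085]
cart2 [0.457 0.304 0.085]
blue [0.465 0.231 0.085]
padL [0.449 0.188 0.052]
padR [0.492 0.177 0.052]
triv [ 0.519 -0.03   0.01 ]
cradle [ 0.503 -0.303  0.05 ]
tumb [0.713 0.128 0.   ]
mort [ 0.775 -0.032  0.   ]
red
1738 ((361.12164306640625, 241.770263671875), (42.25053024291992, 41.59294128417969), 9.462323188781738) [ 0.5057 -0.0308  0.01  ]
    [336.8649  258.81082] [0.4565 0.0362 0.01  ]
    [343.70273 217.78377] [0.5724 0.0189 0.01  ]
    [385.3784 224.7297] [ 0.5553 -0.0984  0.01  ]
    [378.54056 265.75677] [ 0.4396 -0.0799  0.01  ]
orange
231 ((282.5, 252.5), (21.0, 13.0), 90.0) [0.467  0.1854 0.052 ]
    [276. 242.] [0.4951 0.2038 0.052 ]
    [289. 242.] [0.4959 0.1686 0.052 ]
    [289. 263.] [0.439  0.1671 0.052 ]
    [276. 263.] [0.4382 0.2021 0.052 ]
blue
316 ((257.5, 252.0), (20.0, 15.0), 90.0) [0.4639 0.2493 0.085 ]
    [250. 242.] [0.4899 0.2699 0.085 ]
    [265. 242.] [0.4908 0.2304 0.085 ]
    [265. 262.] [0.4379 0.2287 0.085 ]
    [250. 262.] [0.4371 0.268  0.085 ]
green
617 ((460.243896484375, 243.19509887695312), (32.908599853515625, 72.0013656616211), 83.6598129272461) [ 0.5019 -0.294   0.06  ]
    [422.64633 230.81705] [ 0.5334 -0.1923  0.06  ]
    [494.2073  222.86584] [ 0.5596 -0.3873  0.06  ]
    [497.84146 255.57315] [ 0.4706 -0.3953  0.06  ]
    [426.2805  263.52435] [ 0.4449 -0.2017  0.06  ]
```

View pics/c1.png

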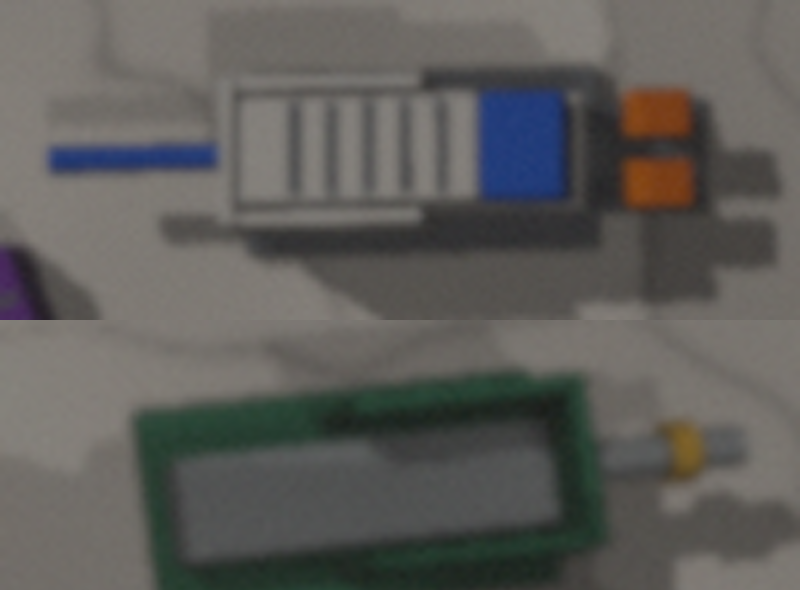

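View pics/wrist0.png

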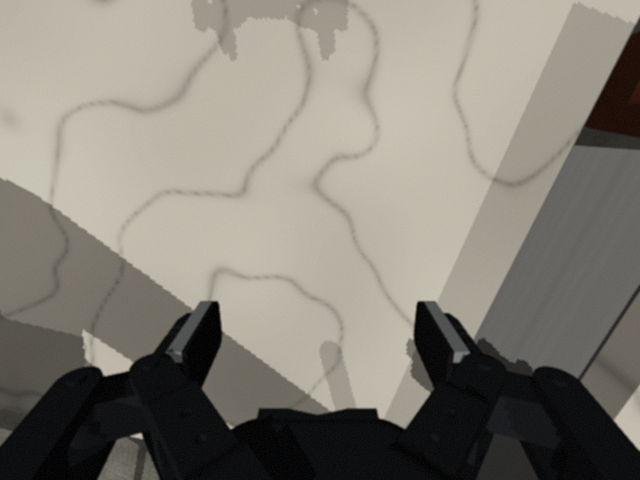

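The crop shows the white/blue cartridge in the white dock, with its blue end and the pads on the world −y side. The purple and black blocks are look-alikes. The cradle's end wall is also towards −y. I'll move above the cradle and look with the wrist camera.

```bash
cat >> h.py <<'E'
def go(x,y,z,yaw=0,st=None):
    st=st or sensors.observe(); Rt=rot(st['tool_rot'])
    G=np.array([[np.cos(yaw),np.sin(yaw),0],[np.sin(yaw),-np.cos(yaw),0],[0,0,-1]])
    d=Rt.T@(np.array([x,y,z])-st['ee_pos'])*100; w=R.from_matrix(Rt.T@G).as_rotvec()
    print('row',d.round(2).tolist(),w.round(4).tolist())
E
python3 -c "
from h import *
go(.5,-.25,.30)"
python3 -m creep '[[[-19.4,-40.8,-7,0,0,-1.285],[-19.4,-40.8,-7,0,0,-1.285],[-19.4,-40.8,-7,0,0,-1.285],[-19.4,-40.8,-7,0,0,-1.285],[-19.4,-40.8,-7,0,0,-1.285],[-19.4,-40.8,-7,0,0,-1.285],[-19.4,-40.8,-7,0,0,-1.285],[-19.4,-40.8,-7,0,0,-1.285],[-19.4,-40.8,-7,0,0,-1.285],[-19.4,-40.8,-7,0,0,-1.285],[-19.4,-40.8,-7,0,0,-1.285]]]'
cat > look.py <<'E'
import sys
from h import *
name=sys.argv[1]; pts=sys.argv[2:]
st=sensors.observe(); print(st['ee_pos'].round(4) if hasattr(st['ee_pos'],'round') else st['ee_pos'], np.round(st['tool_rot'],4),np.round(st['ft_force'],2),st['t'])
p=cams.grab_frame('wrist'); save(p,name+'.png')
import pickle; pickle.dump((p,st),open(name+'.pkl','wb'))
Z=dict(cart_center=.065,blue_end=.065,dock_seat=.065,pad_left=.052,pad_right=.052,trivet_top=.01,cradle_seat=.055)
for n in pts:
    for d in spotter.landmark_of(p,n): print(n,np.round(d['at'],1),round(d['conf'],2),atz(p,d['at'],Z[n],st).round(4))
E
python3 look.py w1 cradle_seat trivet_top
```

```text
row [-19.38, -40.89, -6.87] [-0.0, 0.0, -1.2841]
t: 2.58
ee_pos: [0.4979, -0.2513, 0.3008]
tool_rot: [-0.0, 1.0, -0.001, -0.001]
ft_force: [-0.9, 0.9, 0.8]
finger_gap: 0.0853
[ 0.4979 -0.2513  0.3008] [-1.e-04  1.e+00 -9.e-04 -5.e-04] [-0.9   0.87  0.83] 2.575
cradle_seat [327.6 238. ] 0.84 [ 0.5097 -0.3013  0.055 ]
```

View pics/w1.png

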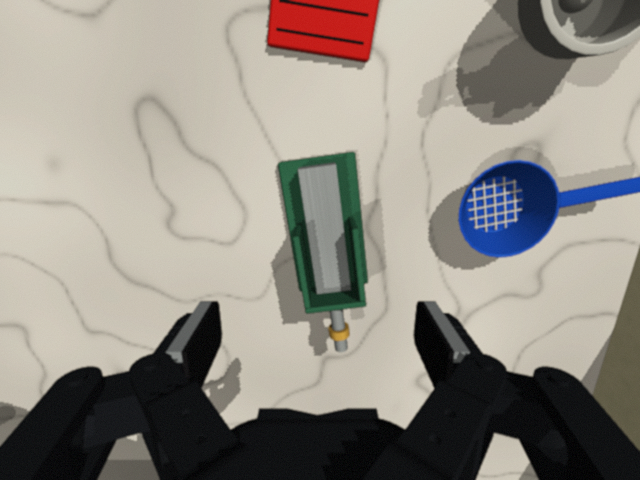

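The wrist view shows the cradle at about (325,235). Its raised walls are on the lower half of the picture, which is −y, and the grey support runs from (317,165) to (335,292). Next I'll fit its pose.

```bash
cat > crop.py <<'E'
import sys,pickle
from h import *
n=sys.argv[1]; x0,y0,x1,y1,s=map(int,sys.argv[2:7])
p,st=pickle.load(open(n+'.pkl','rb')); im=p['color'][y0:y1,x0:x1,::-1]
im=cv2.resize(im,None,fx=s,fy=s,interpolation=cv2.INTER_CUBIC).copy()
for k in range((x0//20+1)*20,x1,20): cv2.putText(im,str(k),((k-x0)*s,10),0,.35,(0,0,255)); cv2.line(im,((k-x0)*s,0),((k-x0)*s,im.shape[0]),(0,0,255),1) if 'g' in sys.argv else 0
for k in range((y0//20+1)*20,y1,20): cv2.putText(im,str(k),(0,(k-y0)*s),0,.35,(0,0,255))
cv2.imwrite('pics/'+n+'_crop%d.png'%s,im)
E
cat > ov.py <<'E'
# overlay model: ov.py name x y yaw(+x axis dir deg) kind x0 y0 x1 y1 s
import sys,pickle
from h import *
n=sys.argv[1]; cx,cy,yaw=map(float,sys.argv[2:5]); kind=sys.argv[5]; x0,y0,x1,y1,s=map(int,sys.argv[6:11]); out=sys.argv[11]
p,st=pickle.load(open(n+'.pkl','rb')); im=p['color'][y0:y1,x0:x1,::-1]
im=cv2.resize(im,None,fx=s,fy=s,interpolation=cv2.INTER_CUBIC).copy()
a=np.radians(yaw); A=np.array([[np.cos(a),-np.sin(a)],[np.sin(a),np.cos(a)]])
L=dict(cradle=[(-83,-23,86,23,35),(-10,-31,86,31,69),(-83,-50,94,50,10)],
 dock=[(-80,-27,80,27,85),(-142,6,-108,30,52),(-142,-30,-108,-6,52)],
 pads=[(-142,6,-108,30,52),(-142,-30,-108,-6,52),(-137,6,-113,30,52)],trivet=[(-60,-60,60,60,10)],
 dockup=[(-80,-27,80,27,99)],cart=[(-80,-27,80,27,50)],cartc=[(-80,-27,80,27,75)])[kind]
cols=[(0,0,255),(255,0,255),(0,255,255)]
for (xa,ya,xb,yb,z),c in zip(L,cols):
    q=[(xa,ya),(xb,ya),(xb,yb),(xa,yb)]
    P=[proj(p,[*(A@np.array(v)/1000+[cx,cy]),z/1000],st) for v in q]
    cv2.polylines(im,[np.round((np.array(P)-[x0,y0]+.5)*s).astype(int)],True,c,1)
cv2.imwrite('pics/'+out,im)
E
python3 ov.py w1 .5075 -.3 -82 cradle 260 140 390 360 2 o1.png
python3 - <<'E'
import cv2,numpy as np,pickle
from h import *
p,st=pickle.load(open('w1.pkl','rb'))
im=p['color'][140:320,265:380,::-1]
cv2.imwrite('pics/o1b.png',cv2.resize(im,None,fx=3.3,fy=3.3,interpolation=cv2.INTER_CUBIC))
E
```

```text
(no output)
```

View pics/o1.png

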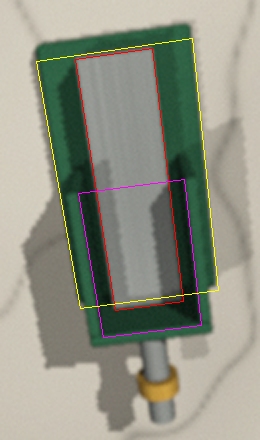

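View pics/o1b.png

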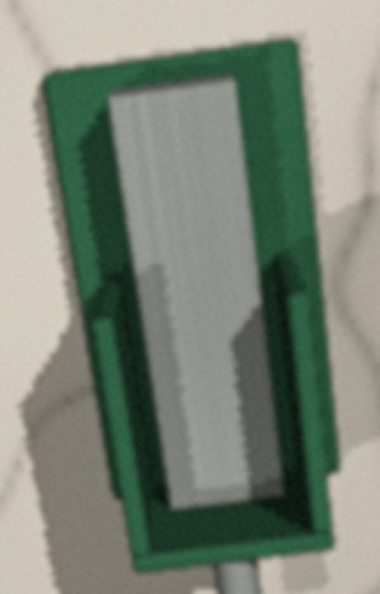

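The cradle fit is tight: seat at (0.507, −0.300), +x axis at −82°. Next I'll go over the dock.

```bash
python3 -m creep '[[[-3.1,-52,0,0,0,0],[-3.1,-52,0,0,0,0],[-3.1,-52,0,0,0,0],[-3.1,-52,0,0,0,0],[-3.1,-52,0,0,0,0],[-3.1,-52,0,0,0,0],[-3.1,-52,0,0,0,0],[-3.1,-52,0,0,0,0],[-3.1,-52,0,0,0,0],[-3.1,-52,0,0,0,0],[-3.1,-52,0,0,0,0]]]' 0
python3 look.py w2 cart_center blue_end dock_seat pad_left pad_right
python3 ov.py w2 .464 .304 90 dock 150 50 490 380 2 o2.png
```

```text
t: 4.1
ee_pos: [0.4678, 0.2689, 0.3012]
tool_rot: [0.0, 1.0, -0.0, -0.0]
ft_force: [-0.1, -0.2, 0.0]
finger_gap: 0.0002
[0.4678 0.2689 0.3012] [ 3.e-04  1.e+00 -1.e-04 -1.e-04] [-0.14 -0.17  0.04] 4.1
cart_center [314.5 168.6] 0.68 [0.4642 0.3031 0.065 ]
cart_center [162.5 194.6] 0.63 [0.2911 0.2739 0.065 ]
blue_end [121.8   6.1] 0.97 [0.2784 0.458  0.065 ]
blue_end [312.8 231.3] 0.75 [0.462  0.2301 0.065 ]
blue_end [152.6 131.6] 0.65 [0.2903 0.3423 0.065 ]
dock_seat [302.4 264.4] 0.69 [0.4492 0.1879 0.065 ]
pad_left [303.2 266.5] 0.81 [0.4495 0.1795 0.052 ]
pad_right [332.1 264.6] 0.7 [0.486  0.1821 0.052 ]
```

View pics/o2.png

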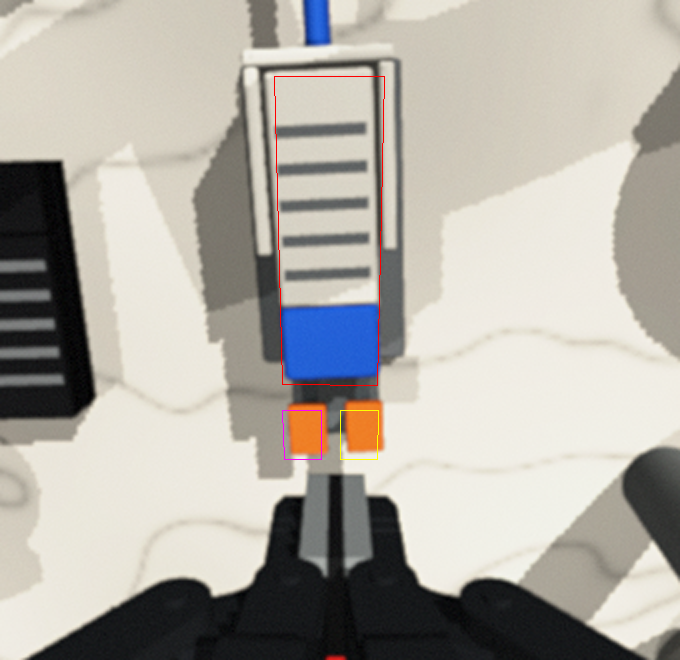

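```bash
python3 ov.py w2 .4618 .3075 91.7 dock 220 50 420 280 3 o3.png
```

```text
(no output)
```

View pics/o3.png

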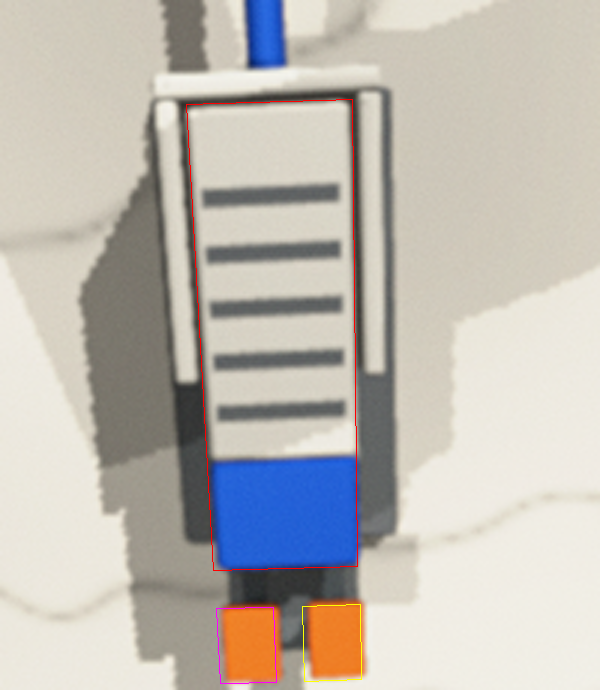

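```bash
python3 -m creep '[[[2.0,8.6,5,0,0,-0.03],[2.0,8.6,10,0,0,-0.03],[2.0,8.6,16,0,0,-0.03],[2.0,8.6,20,0,0,-0.03],[2.0,8.6,23.2,0,0,-0.03],[2.0,8.6,23.6,0,0,-0.03],[2.0,8.6,23.6,0,0,-0.03]]]' 0
python3 look.py w3
```

```text
t: 5.28
ee_pos: [0.4886, 0.184, 0.0663]
tool_rot: [-0.0, 1.0, 0.015, 0.001]
ft_force: [-0.4, 0.9, -0.8]
finger_gap: -0.0001
[0.4886 0.184  0.0663] [-1.000e-04  9.999e-01  1.540e-02  8.000e-04] [-0.39  0.91 -0.76] 5.275
```

View pics/w3.png

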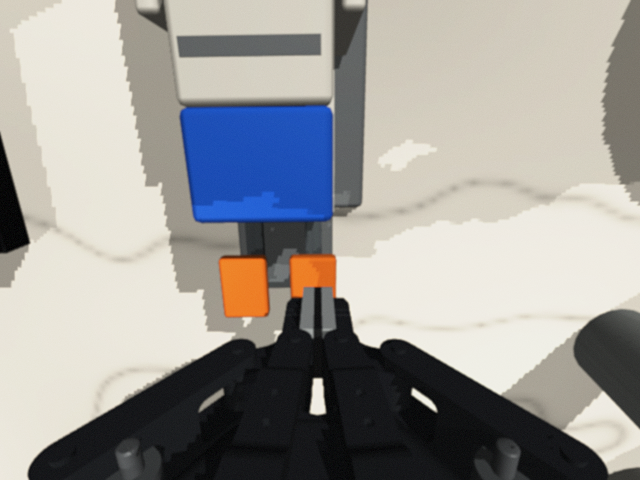

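The fingers stand over the right pad at (313,280). Now I'll press gently.

```bash
python3 -m creep '[[[0,0,0.8,0,0,0],[0,0,1.2,0,0,0],[0,0,1.4,0,0,0],[0,0,1.5,0,0,0]]]'
python3 -m creep '[[[0,0,0.1,0,0,0],[0,0,0.2,0,0,0]]]'
```

```text
t: 5.82
ee_pos: [0.4877, 0.184, 0.052]
tool_rot: [0.0, 1.0, 0.016, -0.0]
ft_force: [-6.3, -1.0, 16.5]
finger_gap: 0.0001
t: 6.08
ee_pos: [0.4878, 0.184, 0.052]
tool_rot: [0.0, 1.0, 0.016, -0.001]
ft_force: [-12.1, -3.7, 29.3]
finger_gap: -0.0001
```

The right pad is rigid: 29 N with no movement. I'll go to the left one.

```bash
python3 -m creep '[[[0,0,-2.2,0,0,0],[-3.8,0,-2.2,0,0,0],[-3.8,0,-1.0,0,0,0],[-3.8,0,-0.2,0,0,0],[-3.8,0,0,0,0,0],[-3.8,0,0.2,0,0,0]]]'
python3 -m creep '[[[0,0,0.2,0,0,0],[0,0,0.4,0,0,0]]]'
```

```text
t: 6.82
ee_pos: [0.4502, 0.181, 0.0463]
tool_rot: [0.002, 1.0, 0.016, -0.001]
ft_force: [-3.0, -7.1, 9.2]
finger_gap: 0.0001
t: 7.08
ee_pos: [0.4509, 0.1807, 0.0424]
tool_rot: [0.002, 1.0, 0.016, -0.0]
ft_force: [-1.3, -8.6, 7.2]
finger_gap: 0.0
```

It gives. I'll press on to 12 mm of travel.

```bash
python3 -m creep '[[[0,0,0.15,0,0,0],[0,0,0.25,0,0,0],[0,0,0.25,0,0,0]]]'
python3 look.py w4 cart_center
```

```text
t: 7.45
ee_pos: [0.451, 0.1802, 0.04]
tool_rot: [0.003, 1.0, 0.016, -0.0]
ft_force: [-2.5, -10.0, 8.8]
finger_gap: -0.0002
[0.451  0.1802 0.04  ] [ 2.600e-03  9.999e-01  1.610e-02 -1.000e-04] [-2.46 -9.96  8.83] 7.45
```

View pics/w4.png

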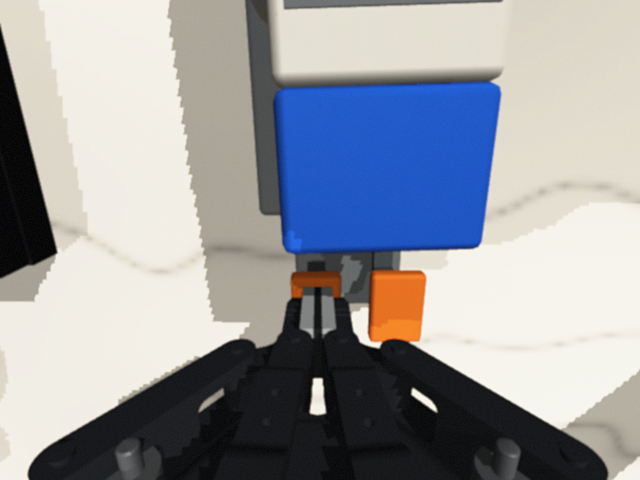

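The blue end looks larger at (390,165), so the cartridge has popped up. I'll retreat, open the gripper and go over the blue end.

```bash
python3 -m creep '[[[0,0,-5,0,0,0],[0,0,-11,0,0,0],[0,0,-17,0,0,0]]]'
python3 -m creep '[[[1.47,-3.5,-1,0,0,0],[1.47,-7.0,-2,0,0,0],[1.47,-7.0,-2,0,0,0],[1.47,-7.0,-2,0,0,0],[1.47,-7.0,-2,0,0,0]]]' 8.54
python3 look.py w5 cart_center blue_end
python3 ov.py w5 .4618 .3075 91.7 dockup 100 0 500 360 2 o5.png
```

```text
t: 7.92
ee_pos: [0.4505, 0.1827, 0.211]
tool_rot: [0.0, 1.0, 0.015, -0.0]
ft_force: [1.0, -0.1, 0.3]
finger_gap: -0.0001
t: 8.55
ee_pos: [0.4621, 0.2523, 0.2288]
tool_rot: [0.0, 1.0, 0.015, -0.001]
ft_force: [0.3, -0.8, 0.2]
finger_gap: 0.0853
[0.4621 0.2523 0.2288] [ 4.000e-04  9.999e-01  1.500e-02 -8.000e-04] [ 0.26 -0.79  0.23] 8.55
cart_center [137.9 186.8] 0.69 [0.2965 0.2737 0.065 ]
cart_center [319.6 156.8] 0.67 [0.4619 0.3055 0.065 ]
blue_end [121.1 107.3] 0.73 [0.2916 0.3415 0.065 ]
blue_end [323.6 245.8] 0.7 [0.4684 0.2216 0.065 ]
```

View pics/o5.png

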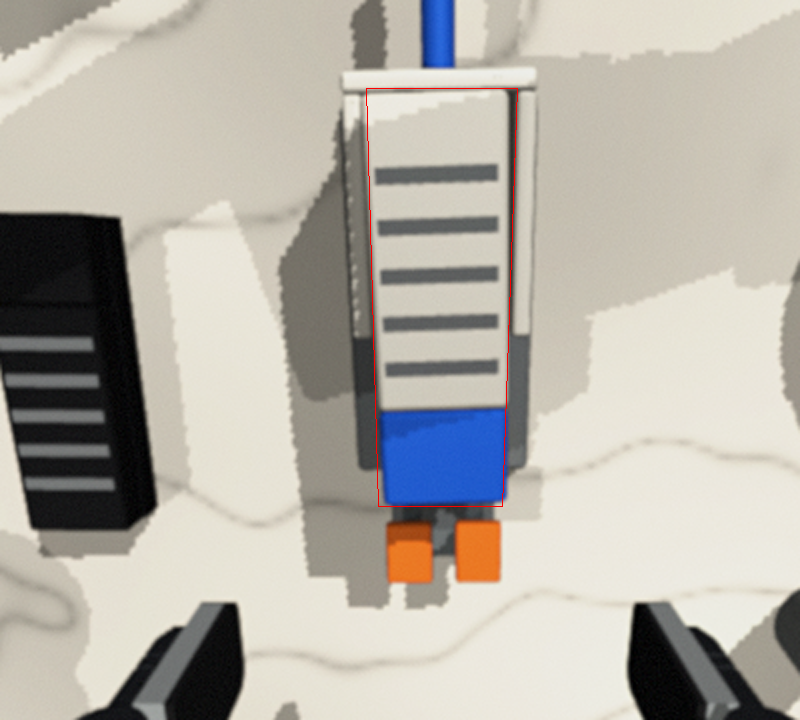

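Run:
```python
from h import *
p=cams.grab_frame('side'); im=p['color'][:,:,::-1]
cv2.imwrite('pics/s2.png',cv2.resize(im[240:370,240:420],None,fx=4,fy=4,interpolation=cv2.INTER_CUBIC))
```

```text
(no output)
```

View pics/s2.png

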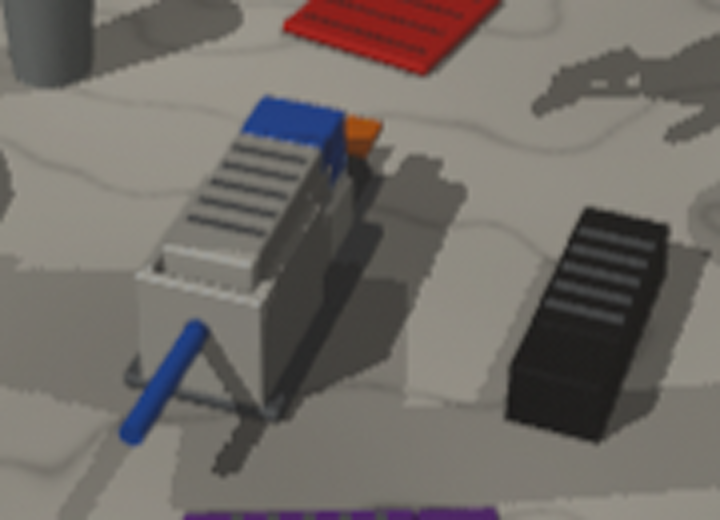

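The side view shows the whole cartridge risen, with the white end standing proud of the dock's end wall. I'll descend and grip the blue end.

```bash
python3 -m creep '[[[0.15,0.23,5,0,0,0],[0.15,0.23,10,0,0,0],[0.15,0.23,14,0,0,0],[0.15,0.23,16,0,0,0],[0.15,0.23,16.5,0,0,0],[0.15,0.23,16.5,0,0,0]]]'
python3 -m creep '[[[0,0,0,0,0,0],[0,0,0,0,0,0],[0,0,0,0,0,0],[0,0,0,0,0,0],[0,0,0,0,0,0]]]' 4.5
```

```text
t: 9.5
ee_pos: [0.4642, 0.251, 0.0652]
tool_rot: [-0.0, 1.0, 0.015, 0.0]
ft_force: [0.4, 0.5, 0.5]
finger_gap: 0.0855
t: 10.12
ee_pos: [0.4648, 0.2513, 0.0654]
tool_rot: [-0.0, 1.0, 0.015, 0.001]
ft_force: [1.6, 1.1, 1.7]
finger_gap: 0.0531
```

```bash
python3 -m creep '[[[0,0,-0.5,0,0,0],[0,0,-1.2,0,0,0],[0,0,-2.2,0,0,0],[0,0,-3.2,0,0,0],[0,0,-3.2,0,0,0]]]'
python3 look.py w6
```

```text
t: 10.75
ee_pos: [0.464, 0.2512, 0.0979]
tool_rot: [-0.0, 1.0, 0.016, 0.0]
ft_force: [0.7, -0.8, -2.1]
finger_gap: 0.0529
[0.464  0.2512 0.0979] [-3.000e-04  9.999e-01  1.580e-02  5.000e-04] [ 0.71 -0.79 -2.13] 10.75
```

View pics/w6.png

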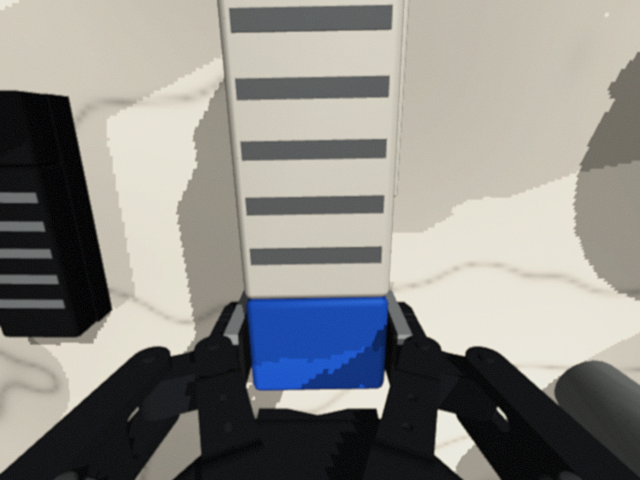

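```bash
python3 -m creep '[[[0,0,-3,0,0,0],[0,0,-7,0,0,0],[0.3,4,-8,0,0,0],[1,9,-8,0,0,0],[1.5,14,-8,0,0,0],[2,19,-8,0,0,0],[2.5,24,-8,0,0,0],[3,29,-7,0,0,0],[3.3,33,-5,0,0,0],[3.3,34.1,-2,0,0,0],[3.3,34.1,0,0,0,0],[3.3,34.1,1,0,0,0]]]'
python3 - <<'E'
from h import *
p=cams.grab_frame('side'); im=p['color'][:,:,::-1]
cv2.imwrite('pics/s3.png',cv2.resize(im[170:290,280:440],None,fx=4,fy=4,interpolation=cv2.INTER_CUBIC))
p=cams.grab_frame('top'); im=p['color'][:,:,::-1]
cv2.imwrite('pics/t3.png',cv2.resize(im[180:300,280:440],None,fx=4,fy=4,interpolation=cv2.INTER_CUBIC))
E
```

```text
t: 12.3
ee_pos: [0.5058, -0.0885, 0.0849]
tool_rot: [-0.001, 1.0, 0.015, -0.002]
ft_force: [-0.2, -0.7, -1.9]
finger_gap: 0.053
```

View pics/s3.png

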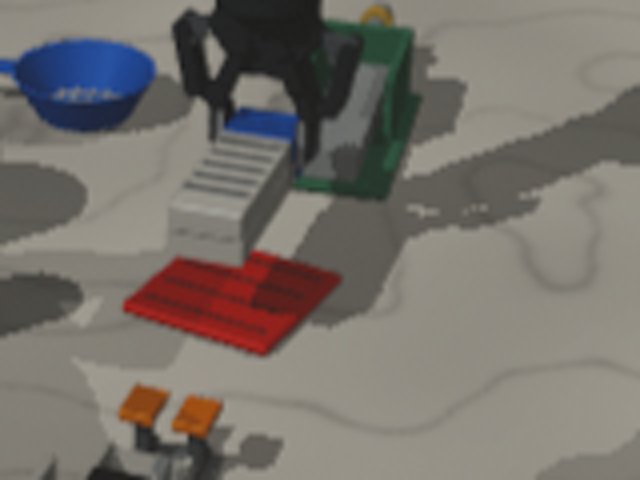

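View pics/t3.png

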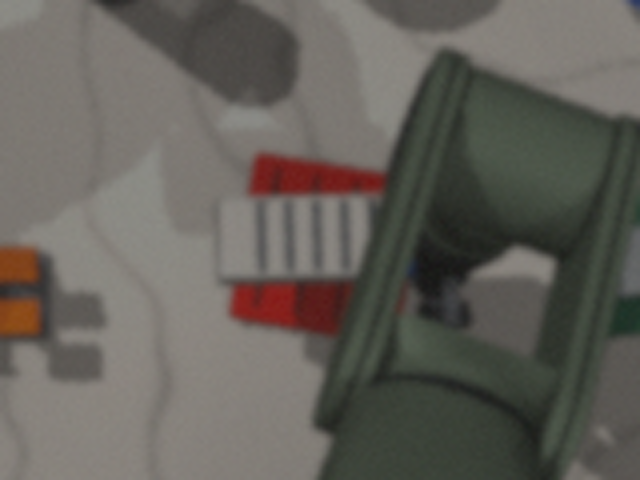

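The cartridge is over the trivet, roughly centred. I'll descend slowly.

```bash
python3 -m creep '[[[0,0,2,0,0,0],[0,0,4,0,0,0],[0,0,5.3,0,0,0],[0,0,6.0,0,0,0],[0,0,6.3,0,0,0],[0,0,6.3,0,0,0]]]'
python3 -m creep '[[[0,0,0.15,0,0,0],[0,0,0.3,0,0,0],[0,0,0.3,0,0,0]]]'
```

```text
t: 13.15
ee_pos: [0.5077, -0.089, 0.0241]
tool_rot: [0.0, 1.0, 0.016, 0.0]
ft_force: [0.4, 0.1, -2.5]
finger_gap: 0.0531
t: 13.52
ee_pos: [0.5073, -0.0889, 0.0208]
tool_rot: [-0.0, 1.0, 0.016, -0.0]
ft_force: [-0.9, -0.2, -2.1]
finger_gap: 0.0534
```

```bash
python3 -m creep '[[[0,0,0.1,0,0,0],[0,0,0.2,0,0,0],[0,0,0.2,0,0,0]]]'
python3 -m creep '[[[0,0,0.1,0,0,0],[0,0,0.2,0,0,0],[0,0,0.2,0,0,0]]]'
python3 -m creep '[[[0,0,0.07,0,0,0],[0,0,0.07,0,0,0]]]'
```

```text
t: 13.9
ee_pos: [0.5072, -0.0888, 0.0186]
tool_rot: [-0.0, 1.0, 0.015, -0.0]
ft_force: [0.4, 0.3, -1.4]
finger_gap: 0.0527
t: 14.28
ee_pos: [0.5074, -0.0889, 0.0175]
tool_rot: [0.0, 1.0, 0.016, -0.0]
ft_force: [-3.5, 0.1, 5.4]
finger_gap: 0.0532
t: 14.52
ee_pos: [0.5075, -0.089, 0.0175]
tool_rot: [0.0, 1.0, 0.016, -0.0]
ft_force: [-5.1, 0.0, 10.4]
finger_gap: 0.0533
```

It is down (10 N). Release, rise and look.

```bash
python3 -m creep '[[[0,0,-0.1,0,0,0],[0,0,-0.1,0,0,0],[0,0,-0.1,0,0,0],[0,0,-0.1,0,0,0]]]' 8.54
python3 -m creep '[[[0,0,-3,0,0,0],[0,0,-9,0,0,0],[0,-5,-15,0,0,0],[0,-11.5,-20,0,0,0],[0,-11.5,-20,0,0,0],[0,-11.5,-20,0,0,0]]]'
python3 look.py w7 cart_center blue_end
python3 ov.py w7 .5067 -.0315 91.7 cart 150 0 490 300 2 o7.png
python3 - <<'E'
from h import *
p=cams.grab_frame('side'); im=p['color'][:,:,::-1]
cv2.imwrite('pics/s4.png',cv2.resize(im[190:290,280:420],None,fx=5,fy=5,interpolation=cv2.INTER_CUBIC))
E
```

```text
t: 15.02
ee_pos: [0.5073, -0.0888, 0.0169]
tool_rot: [-0.0, 1.0, 0.015, -0.0]
ft_force: [0.1, 0.0, 0.2]
finger_gap: 0.0854
t: 15.78
ee_pos: [0.5052, 0.0275, 0.2195]
tool_rot: [0.0, 1.0, 0.017, 0.003]
ft_force: [-0.4, -0.7, -0.4]
finger_gap: 0.0852
[0.5052 0.0275 0.2195] [3.000e-04 9.998e-01 1.710e-02 2.600e-03] [-0.37 -0.65 -0.42] 15.775
cart_center [317.8 329.2] 0.51 [ 0.5101 -0.0905  0.065 ]
blue_end [315.3 328.6] 0.57 [ 0.5076 -0.0899  0.065 ]
```

View pics/o7.png

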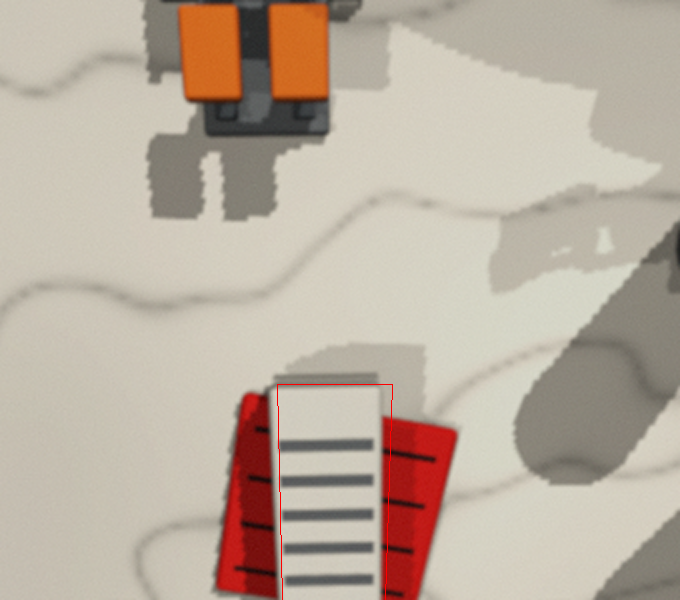

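View pics/s4.png

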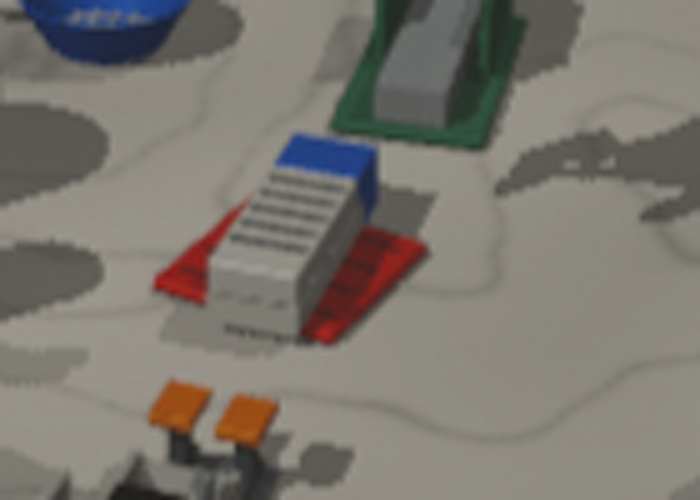

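The cartridge lies flat on the trivet. I'll take a settled picture with the whole cartridge in view.

```bash
python3 -m creep '[[[0,-3,-2,0,0,0],[0,-4,-3,0,0,0],[0,-4,-3,0,0,0],[0,-4,-3,0,0,0]]]'
python3 look.py w8 cart_center blue_end
python3 ov.py w8 .506 -.0315 91.7 cart 200 150 440 390 3 o8.png
```

```text
t: 16.48
ee_pos: [0.5021, 0.0653, 0.2461]
tool_rot: [0.0, 1.0, 0.015, -0.001]
ft_force: [-0.2, -0.4, -0.3]
finger_gap: 0.0857
[0.5021 0.0653 0.2461] [ 3.000e-04  9.999e-01  1.520e-02 -8.000e-04] [-0.23 -0.42 -0.33] 16.475
cart_center [320.1 285.2] 0.88 [ 0.5069 -0.0162  0.065 ]
blue_end [318.1 343.4] 0.79 [ 0.507  -0.0891  0.065 ]
```

View pics/o8.png

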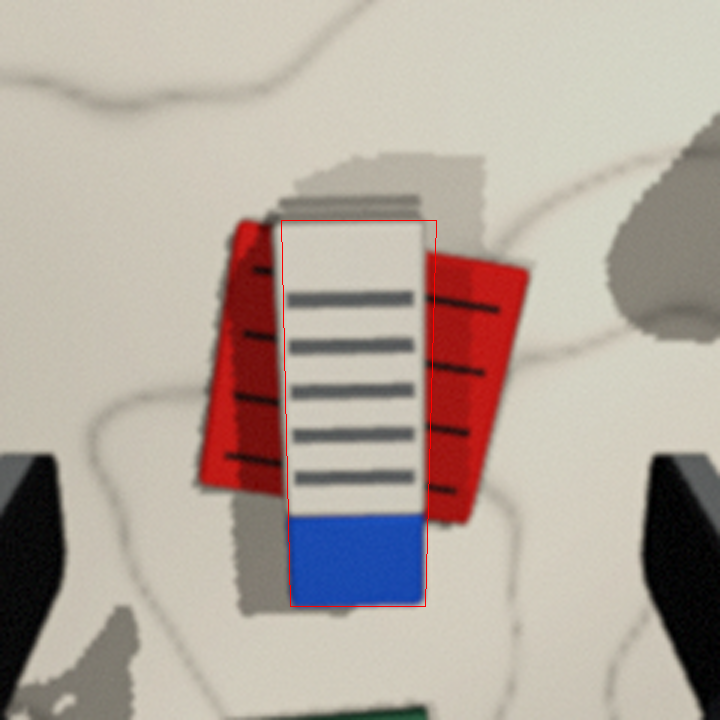

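```bash
python3 -c "
from h import *
go(.5017,.0265,.0185,.049)"
python3 -m creep '[[[-0.15,3.85,4,0,0,-0.019],[-0.15,3.85,10,0,0,-0.019],[-0.15,3.85,15,0,0,-0.019],[-0.15,3.85,19,0,0,-0.019],[-0.15,3.85,21.5,0,0,-0.019],[-0.15,3.85,22.5,0,0,-0.019],[-0.15,3.85,22.75,0,0,-0.019],[-0.15,3.85,22.75,0,0,-0.019]]]' 8.54
python3 -m creep '[[[0,0,0,0,0,0],[0,0,0,0,0,0],[0,0,0,0,0,0],[0,0,0,0,0,0],[0,0,0,0,0,0]]]' 4.5
```

```text
row [-0.12, 3.89, 22.78] [0.0001, 0.0016, -0.0189]
t: 17.62
ee_pos: [0.5033, 0.0274, 0.0206]
tool_rot: [0.0, 1.0, 0.025, 0.001]
ft_force: [0.1, -0.2, 0.2]
finger_gap: 0.0854
t: 18.25
ee_pos: [0.5033, 0.0275, 0.0208]
tool_rot: [0.0, 1.0, 0.025, 0.001]
ft_force: [-1.6, 0.7, 6.2]
finger_gap: 0.0527
```

```bash
python3 -m creep '[[[0,0,-0.5,0,0,0],[0,0,-1.5,0,0,0],[0,0,-4,0,0,0],[0,0,-8,0,0,0],[-0.3,3,-11,0,0,-0.02],[-0.6,8,-11,0,0,-0.04],[-1.0,14,-11,0,0,-0.07],[-1.5,20,-11,0,0,-0.09],[-1.75,25,-11,0,0,-0.09],[-1.75,26.8,-11,0,0,-0.09],[-1.75,26.85,-11,0,0,-0.09],[-1.75,26.85,-11,0,0,-0.09]]]'
python3 look.py w9
python3 ov.py w9 .5075 -.3 -82 cradle 180 170 480 480 2 o9.png
python3 - <<'E'
from h import *
p=cams.grab_frame('side'); im=p['color'][:,:,::-1]
cv2.imwrite('pics/s5.png',cv2.resize(im[130:260,300:440],None,fx=4,fy=4,interpolation=cv2.INTER_CUBIC))
E
```

```text
t: 19.75
ee_pos: [0.4978, -0.2398, 0.1292]
tool_rot: [-0.001, 0.998, 0.071, -0.001]
ft_force: [-0.4, 0.7, -1.4]
finger_gap: 0.0533
[ 0.4978 -0.2398  0.1292] [-8.000e-04  9.975e-01  7.050e-02 -5.000e-04] [-0.4   0.72 -1.4 ] 19.75
```

View pics/o9.png

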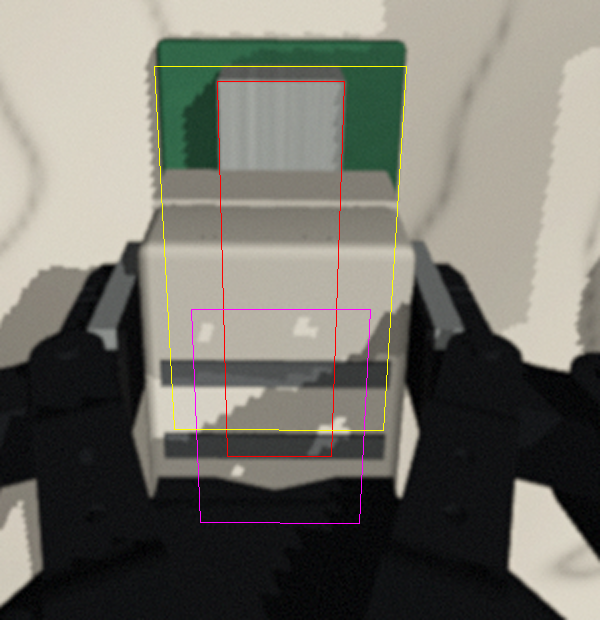

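View pics/s5.png

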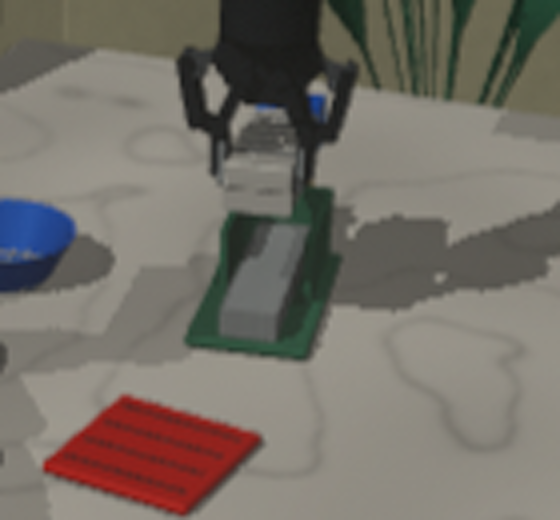

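Run:
```python
from h import *
import pickle
p,st=pickle.load(open('w9.pkl','rb')); Rt=rot(st['tool_rot']); t=np.array(st['ee_pos']); print(Rt.round(3))
for gx in (.018,.021,.024):
  for up in (.029,):
    print(gx,[((proj(p,t+Rt@np.array([sx*.027,-gx,-up]),st)-[180,170])*2).round(1).tolist() for sx in (-1,1)])
go(.4993,-.2416,.06,.1396,st)
```

```text
[[ 0.99   0.141 -0.001]
 [ 0.141 -0.99   0.002]
 [-0.001 -0.002 -1.   ]]
0.018 [[133.8, 253.9], [419.8, 254.1]]
0.021 [[132.7, 239.6], [420.9, 239.8]]
0.024 [[131.7, 225.1], [422.0, 225.2]]
row [0.13, 0.22, 6.92] [-0.0017, 0.0009, 0.0016]
```

Run:
```python
from h import *
import pickle
p,st=pickle.load(open('w9.pkl','rb')); Rt=rot(st['tool_rot']); t=np.array(st['ee_pos'])
for up in (.020,.023,.026):
 for gx in (.018,.021,.024):
    print(up,gx,[((proj(p,t+Rt@np.array([sx*.027,-gx,-up]),st)-[180,170])*2).round(1).tolist() for sx in (-1,1)])
im=p['color'][280:420,240:400,::-1]
cv2.imwrite('pics/o9b.png',cv2.resize(im,None,fx=5,fy=4,interpolation=cv2.INTER_CUBIC))
```

```text
0.02 0.018 [[142.7, 232.4], [410.7, 232.5]]
0.02 0.021 [[141.8, 218.8], [411.6, 219.0]]
0.02 0.024 [[140.8, 205.1], [412.6, 205.2]]
0.023 0.018 [[139.8, 239.3], [413.6, 239.4]]
0.023 0.021 [[138.9, 225.5], [414.6, 225.6]]
0.023 0.024 [[137.9, 211.5], [415.6, 211.6]]
0.026 0.018 [[136.9, 246.4], [416.6, 246.6]]
0.026 0.021 [[135.9, 232.4], [417.6, 232.5]]
0.026 0.024 [[134.9, 218.2], [418.7, 218.3]]
```

View pics/o9b.png

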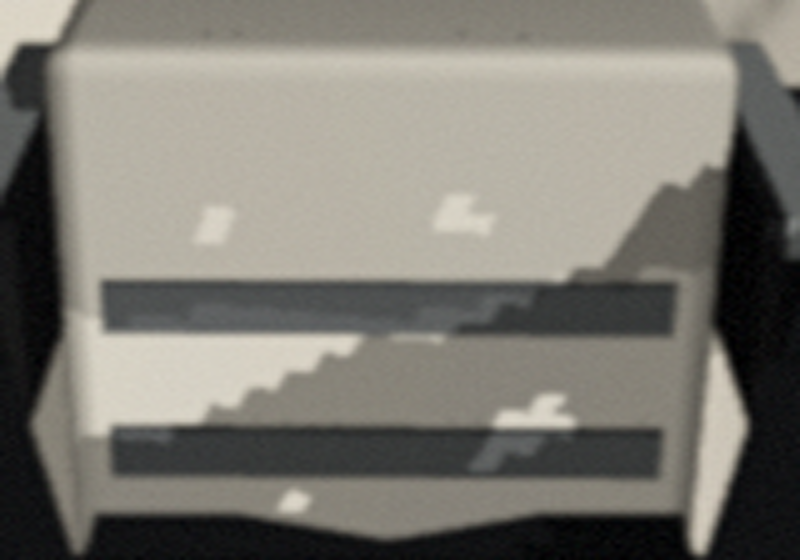

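```bash
python3 -m creep '[[[0.12,0,1.5,0,0,0],[0.12,0,3,0,0,0],[0.12,0,3.9,0,0,0],[0.12,0,4.2,0,0,0],[0.12,0,4.2,0,0,0]]]'
python3 - <<'E'
from h import *
p=cams.grab_frame('side'); im=p['color'][:,:,::-1]
a=cv2.resize(im[140:230,310:420],None,fx=5,fy=5,interpolation=cv2.INTER_CUBIC)
cv2.imwrite('pics/s6.png',a)
p=cams.grab_frame('top'); im=p['color'][:,:,::-1]
cv2.imwrite('pics/t6.png',cv2.resize(im[200:290,400:530],None,fx=5,fy=5,interpolation=cv2.INTER_CUBIC))
E
```

```text
t: 20.48
ee_pos: [0.4993, -0.2413, 0.0873]
tool_rot: [-0.0, 0.998, 0.07, -0.0]
ft_force: [0.2, -0.5, -1.8]
finger_gap: 0.053
```

View pics/s6.png

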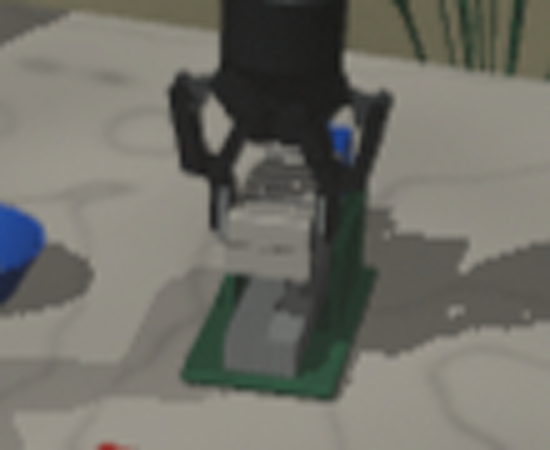

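View pics/t6.png

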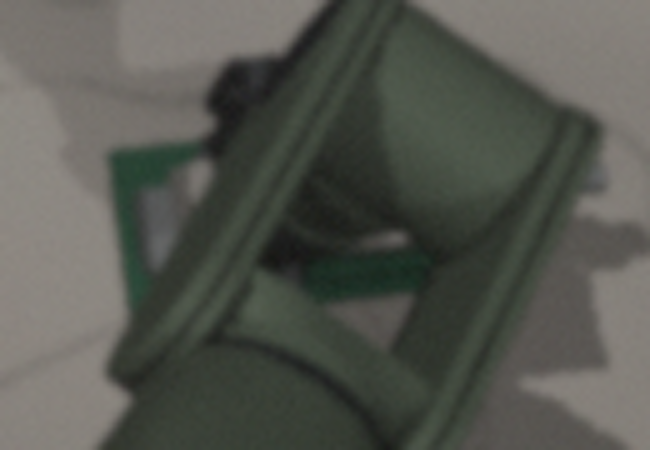

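Nothing looks off in what the two cameras show. I'll descend in steps and watch the force.

```bash
python3 -m creep '[[[0,-0.15,0.4,0,0,0],[0,-0.15,0.8,0,0,0],[0,-0.15,1.2,0,0,0],[0,-0.15,1.6,0,0,0],[0,-0.15,1.6,0,0,0]]]'
python3 -m creep '[[[0,0,0.4,0,0,0],[0,0,0.8,0,0,0],[0,0,1.2,0,0,0],[0,0,1.5,0,0,0],[0,0,1.5,0,0,0]]]'
```

```text
t: 21.2
ee_pos: [0.4988, -0.2396, 0.071]
tool_rot: [-0.0, 0.998, 0.07, -0.0]
ft_force: [-0.2, 0.1, -2.1]
finger_gap: 0.0529
t: 21.82
ee_pos: [0.4989, -0.2396, 0.0562]
tool_rot: [-0.0, 0.998, 0.07, -0.0]
ft_force: [0.1, 0.4, -1.6]
finger_gap: 0.0529
```

Inside the walls with no contact. The last centimetre goes slowly.

```bash
python3 -m creep '[[[0,0,0.2,0,0,0],[0,0,0.4,0,0,0],[0,0,0.6,0,0,0],[0,0,0.6,0,0,0]]]'
python3 -m creep '[[[0,0,0.15,0,0,0],[0,0,0.3,0,0,0],[0,0,0.3,0,0,0]]]'
```

```text
t: 22.32
ee_pos: [0.4989, -0.2397, 0.0503]
tool_rot: [-0.0, 0.998, 0.07, -0.0]
ft_force: [0.9, -0.0, -2.1]
finger_gap: 0.0531
t: 22.7
ee_pos: [0.499, -0.2397, 0.0474]
tool_rot: [-0.0, 0.998, 0.07, -0.0]
ft_force: [0.5, 0.1, -2.5]
finger_gap: 0.0528
```

```bash
python3 -m creep '[[[0,0,0.1,0,0,0],[0,0,0.2,0,0,0],[0,0,0.2,0,0,0]]]'
python3 -m creep '[[[0,0,0.1,0,0,0],[0,0,0.15,0,0,0],[0,0,0.15,0,0,0]]]'
```

```text
t: 23.08
ee_pos: [0.4992, -0.2399, 0.0458]
tool_rot: [0.0, 0.998, 0.07, 0.0]
ft_force: [-1.5, 1.5, 0.7]
finger_gap: 0.0532
t: 23.45
ee_pos: [0.4993, -0.2399, 0.0458]
tool_rot: [0.0, 0.998, 0.07, -0.0]
ft_force: [-4.7, 3.4, 10.0]
finger_gap: 0.0532
```

Contact came at the predicted height. Release, rise and check.

```bash
python3 -m creep '[[[0,0,-0.12,0,0,0],[0,0,-0.12,0,0,0],[0,0,-0.12,0,0,0],[0,0,-0.12,0,0,0]]]' 8.54
python3 -m creep '[[[0,0,-3,0,0,0],[0,0,-8,0,0,0],[0,-2,-14,0,0,0],[0,-4,-19,0,0,0],[0,-5,-22,0,0,0],[0,-5,-22,0,0,0],[0,-5,-22,0,0,0]]]'
python3 look.py w10 cart_center blue_end cradle_seat
python3 ov.py w10 .5075 -.3 -82 cradle 220 150 430 400 3 o10.png
python3 ov.py w10 .5075 -.3 -82 cartc 220 150 430 400 3 o10c.png
python3 - <<'E'
from h import *
p=cams.grab_frame('side'); im=p['color'][:,:,::-1]
cv2.imwrite('pics/s7.png',cv2.resize(im[150:240,300:420],None,fx=5,fy=5,interpolation=cv2.INTER_CUBIC))
E
```

```text
t: 23.95
ee_pos: [0.4991, -0.2398, 0.0451]
tool_rot: [-0.0, 0.998, 0.07, -0.0]
ft_force: [0.3, -0.3, 0.2]
finger_gap: 0.0856
t: 24.82
ee_pos: [0.4916, -0.1902, 0.264]
tool_rot: [-0.0, 0.998, 0.07, -0.001]
ft_force: [-0.4, 0.6, 0.2]
finger_gap: 0.0854
[ 0.4916 -0.1902  0.264 ] [-5.000e-04  9.976e-01  6.990e-02 -9.000e-04] [-0.4   0.6   0.22] 24.825
cart_center [322.9 298.3] 0.69 [ 0.5118 -0.2949  0.065 ]
blue_end [317.6 353.3] 0.62 [ 0.5163 -0.3693  0.065 ]
```

View pics/o10.png

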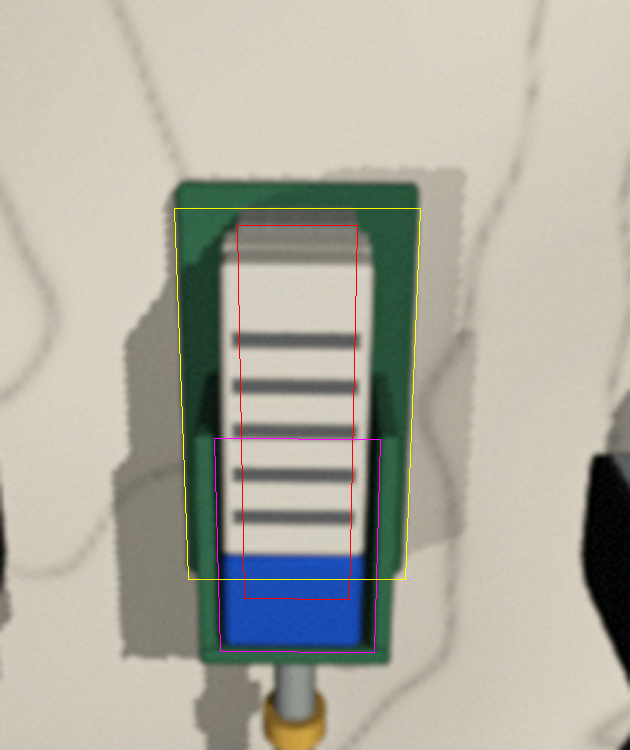

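View pics/o10c.png

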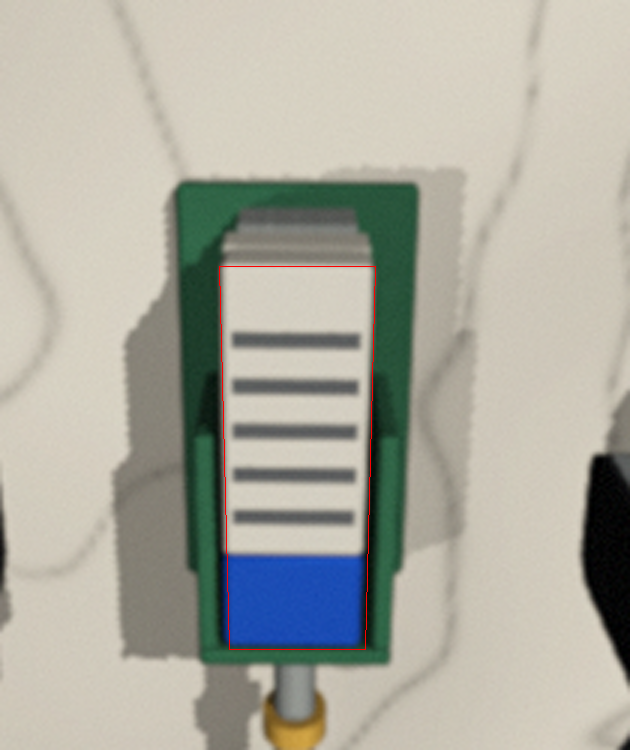

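View pics/s7.png

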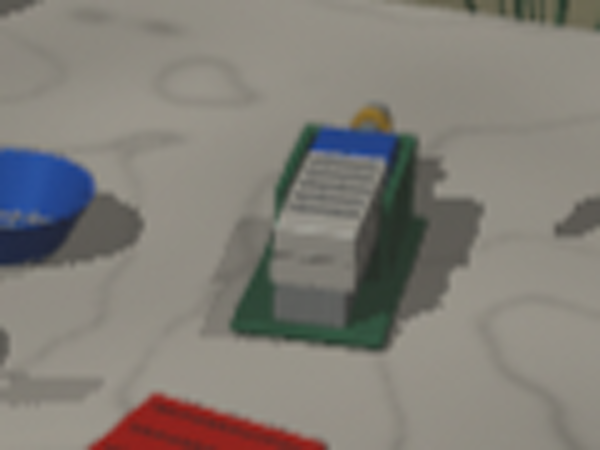

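The cartridge sits flat in the cradle, blue end inside the walls, within about 1 mm of the seat model. The gripper is clear, so I'm handing in.

```bash
python3 -m creep '[[[0,0,0,0,0,0],[0,0,0,0,0,0]]]'
python3 -c "
from h import *
p=cams.grab_frame('top')
for t in ['tumbler','mortar','sieve']: print(t,[(np.round(d['at'],1).tolist(),round(d['conf'],2)) for d in spotter.landmark_of(p,t)][:1])
print(ticket.sign_off())"
```

```text
t: 25.32
ee_pos: [0.4921, -0.1904, 0.265]
tool_rot: [-0.0, 0.998, 0.07, -0.0]
ft_force: [0.2, 0.1, -0.0]
finger_gap: 0.0857
tumbler [([305.7, 171.2], 0.63)]
mortar [([363.0, 151.3], 0.61)]
sieve [([445.2, 167.5], 0.78)]
the job is handed in; nothing more can be done
None
```

The filter cartridge is lying flat in the green cradle, blue end inside the walled half, and I handed the job in at about 25 s.

- **Pads:** the right pad was dead, taking 29 N without moving. The left pad gave way, and after about 12 mm the cartridge popped up.
- **Moves:** I lifted it by the blue end, set it on the red trivet with about 10 N contact and let go. I then took it by the white end and lowered it into the cradle, where contact came at the expected height, again with about 10 N.

**Last checks:**
- The final wrist view matches the seat model to about 1 mm, with free gaps on both sides and at the end wall.
- The side view shows the cartridge lying flat.
- The gripper is open and clear of everything, reading about 0 N.
- The tumbler, mortar and sieve were detected within 3 pixels of where they started.

**Disagreements:** in one wrist view the white end looked lower than expected after the pop-up, but the side view showed the whole cartridge raised. The cartridge also lay about 1° off my model on the trivet, and I corrected the second grasp for that. While I held it by the white end, the wrist picture put it 3–4 mm off the assumed position in the grip. I split that difference when placing it.

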